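# Pull the red-handled drip tray out of the cup stand for washing

### The arm

A 7-joint arm with a two-finger parallel gripper is mounted at the origin on the work surface. World frame = base frame: x ahead of the robot, y to its left, z up, the work surface at z = 0. Lengths are in m, angles in rad, forces in N, time in s.
With the tool pointing down it reaches from about 0.425 to 0.875 m from the base axis. Payload 8.4 kg.
Tool frame: the origin (TCP) lies on the centre line of the jaws, within the pads' length; the fingertips stand ahead of it and the grasp point (between the pads) lies 6 mm ahead of it (nose_length is the z of the fingertips in the tool frame, in m); z points along the fingers, y is the line along which they close (so a half turn about z gives the same grasp; the last joint's range is limited). The gripper opens to 85 mm and grips with 20 to 120 N. Pads are 22 mm wide; open, the fingers measure 114 mm over their backs; the gripper's body (76 mm by 85 mm) begins 54 mm behind the grasp point. The pads swing forward as they close: fully open they stand 13 mm farther back than shut.
Start: joints at [1.137, 0.333, 0.04, 1.465, -0.013, 1.343, -0.059], TCP at [0.214, -0.614, 0.256] pointing down, gripper open.
Joint ranges: [-2.58, 2.58], [-0.38, 2.09], [-1.3, 1.39], [0.25, 2.4], [-1.5, 4.64], [0.08, 2.09], [-2.65, 2.65]. Speed limits (rad/s): [2.22, 2.22, 2.79, 2.79, 3.14, 3.14, 3.14].

### API

Orientations are given as a unit quaternion [x, y, z, w].
In Python, from cell import state, get_image, job_done, nose_length gives the robot as it stands.
- The arm moves only by the tool arm_command, never from a script. Its arguments are lists of equal length, an entry for each row: "dp": the shift along the world's x, y, z in mm, a list of three; "rot": the turn, a rotation vector about the world's x, y, z in degrees, a list of three; "gripper": the gripper's target within -1 to 1 (fully open at 1, half-way at 0, shut at -1). A call has 1 to 20 rows; each row shifts and turns the commanded pose from where the row before left it; what a row does not reach is not made up. A row lasts 1/12 s, in which the tool goes at most 41.7 mm and 7.16 degrees, less where a joint would pass 70% of its speed; a pose out of reach is approached as far as the arm can. A call with a gripper value outside its range is refused whole. The fingers move at their own pace and stop on an object; the grip force is fixed at half the most. Time passes only in rows, so rows that do not move let the fingers close. It gives the time, the measured TCP pose, the force, the opening and the grip force at its end, in the units of the state.
- state(): the state, without advancing time (a new reading comes with each control period).
- get_image(name): name is "side" or "top"; returns a dict with "image" (400x640x3 uint8, red, green, blue), "vertical_fov" (degrees; the focal length in pixels is half the picture's height over the tangent of half this angle, whatever the lens; pixels are square), "cx", "cy" (the principal point, pixels), "R" (3x3) and "t" (3): a world point X has camera coordinates R X + t. Camera axes: x right, y down, z forward; pixel columns grow to the right and rows downward; lengths in m; the calibration is good to about 2 mm. A picture is of the moment at which its call begins. There is no depth.
- job_done(): hands the job in; it is judged then, once.
The state is a dict: "clock": time; "qpos": joint angles; "qvel": joint speeds; "effort": joint torques, N m; "ee_pos": TCP position; "tool_rot": TCP orientation; "contact_force": force on the tool from outside, world axes, zero at the start; "ft_torque": the same for the moment, N m; "grip_width": finger opening in m; "gripper_force": force on a finger pad.
Only numpy, scipy, OpenCV 4.12 (cv2) and the standard library are available. Lean on these libraries where they do the work, as an engineer would, in place of code of your own. Each camera call takes 0.05 s, during which the arm holds its last target. There are 200 camera calls.

### The job

The drip tray with the red handle needs washing. Draw it straight out of its channel in the cup stand, keeping it level so that it does not bind, and lay it flat and right way up on the blue draining mat, its pan in the middle of the mat, letting go only when it is down. Leave the black-handled tray pushed in.

Things in the scene. Friction and masses are not known exactly. Their poses are not given: they have to be found in the camera images.
- tray_red: Loose tray, 160 g, red handle, in either channel. Open aluminium pan 90 (x) x 80 (y) x 16 mm. Origin: centre of the pan's underside; z up. Handle outside the stand: upright red block 40 (x) x 14 (y) mm, from underside level to 48 mm up, centred at x = -85 mm, y = 0, on a low neck (11 high, 30 wide). Pinch it across the 14 mm from above, upper half. Slides out along its -x; only friction holds it.
- tray_black: The same tray with a black handle, loose in the other channel of the stand; it stays there. Origin and axes as for the red tray.
- stand: Fixed steel stand 100 (x) x 240 (y) x 37 mm, white cup on its slotted top. Origin: centre of its underside; z up. Two level channels along x at y = +58 and -58 mm, open only at its -x face (x = -50), 84 mm wide, 19 high, floor at z = 12 mm. A tray pushed in has its origin at x = -5, z = 12 and axes parallel to the stand's, with 2 mm play each side, 3 above; it is clear once drawn 90 mm.
- mat: Fixed blue draining mat with a thin white border line, 240 (x) x 200 (y) x 6 mm, flat on the counter. Origin: centre of its underside; z up. Any direction of the tray on it will do.
Mind the look-alikes: they are no part of the job. Leave any turquoise look-alike of the tray_black alone.

How it is judged:
On the way:
1. The red-handled tray is drawn wholly clear of its channel, level within 10 degrees (x of tray_red in the frame of stand below -0.098 m and angle between tray_red's own z axis and vertical below 0.175 rad), for 0.1 s.
At the end, for the whole second after the job is handed in: The red-handled tray lies at rest, flat (within 6 degrees) and right way up on the mat, the centre of its pan within 60 mm of the mat's centre and its underside less than 15 mm above the counter; the black-handled tray is still pushed in (out by less than 15 mm) (horizontal distance between tray_red and mat below 0.06 m and height (world z) of tray_red below 0.015 m and angle between tray_red's own z axis and vertical below 0.1 rad and linear speed of tray_red below 0.02 m/s and x of tray_black in the frame of stand above -0.02 m and horizontal distance between tray_black and stand below 0.075 m); the robot touches nothing.
It fails at once if The red-handled tray is tipped more than 17 degrees from level (angle between tray_red's own z axis and vertical above 0.3 rad).
It fails at once if The red-handled tray is let fall: unheld and falling with its underside more than 45 mm above the counter (height (world z) of tray_red above 0.045 m and contact force between the fingers and tray_red below 0.2 N and linear speed of tray_red above 0.25 m/s).
It also fails if it takes over 43 s, if anything falls off the work surface, if the arm or the gripper's body presses on something with over 40 N, if the wrist force passes 120 N, or if a joint passes its speed limit or range.

## Working session

There is one attempt and no reset: what is moved stays moved. The work goes in short steps, Python scripts to look and compute and a tool call to move; the robot and the scene stay as the last step left them, time stands still between calls to the robot, and variables do not carry over. Pictures are saved under pics/ and viewed, at most 10 in all, crops included, and the job is handed in when it is done.

Besides the shell and the picture viewer there is one more tool, called after "Request:" by a JSON object that holds its "method" and its "body", one argument or row to a line. arm_command: Moves the arm, as the interface text tells. Its arguments: {"type":"object","properties":{"dp":{"type":"array"},"rot":{"type":"array"},"gripper":{"type":"array"}},"required":["dp","rot","gripper"]}

```bash
mkdir -p pics; cat > h.py <<'E'
import numpy as np, cv2
from cell import state, get_image, job_done, nose_length
def snap(n,f):
    d=get_image(n); cv2.imwrite('pics/'+f,cv2.cvtColor(d['image'],cv2.COLOR_RGB2BGR)); np.savez('pics/'+f+'.npz',**d); return d
def ray(d,u,v,z):
    f=200/np.tan(np.radians(d['vertical_fov'])/2); R=np.array(d['R']);t=np.array(d['t'])
    c=-R.T@t; r=R.T@np.array([(u-d['cx'])/f,(v-d['cy'])/f,1]); return c+r*(z-c[2])/r[2]
E
python3 - <<'E'
from h import *
for n in('top','side'):
    d=snap(n,n+'1.png'); print(n,-np.array(d['R']).T@d['t'],d['vertical_fov'],d['image'].shape)
s=state(); print(s, nose_length)
E
```

```text
top [ 0.22105204 -0.01976434  1.21059031] 46.03445069759764 (400, 640, 3)
side [0.43173563 0.66249024 0.61239764] 50.401819881060696 (400, 640, 3)
{'clock': 0.1, 'qpos': array([ 1.13678838,  0.33389846,  0.03984557,  1.46617642, -0.01343129,
        1.34330423, -0.05846383]), 'qvel': array([-0.00148172, -0.00238393,  0.00127481, -0.00154774,  0.0007664 ,
       -0.00051621, -0.00094262]), 'effort': array([ 3.59585174e-03, -6.60018396e+01,  1.36946093e+00, -4.06471610e+01,
        1.67924375e-02,  8.96017154e-03,  2.41204134e-05]), 'ee_pos': array([ 0.21346294, -0.61355119,  0.25547529]), 'tool_rot': array([ 9.86017048e-01,  1.66642741e-01, -1.58058593e-04, -7.43898718e-04]), 'contact_force': array([-0.60115666, -0.36149318,  0.39323509]), 'ft_torque': array([ 0.00399036,  0.03480019, -0.07178998]), 'gripper_force': 0.0, 'grip_width': 0.08514496449154363} 0.025
```

View pics/top1.png

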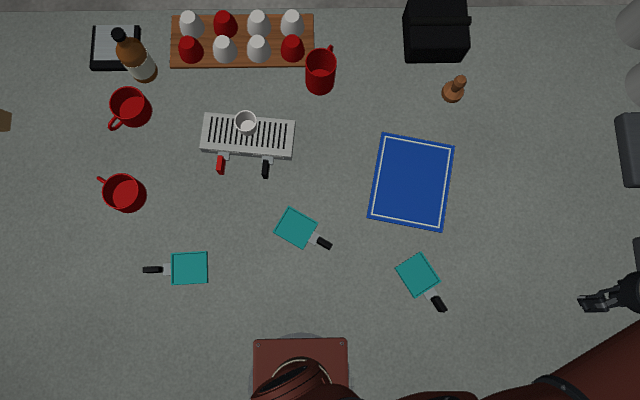

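View pics/side1.png

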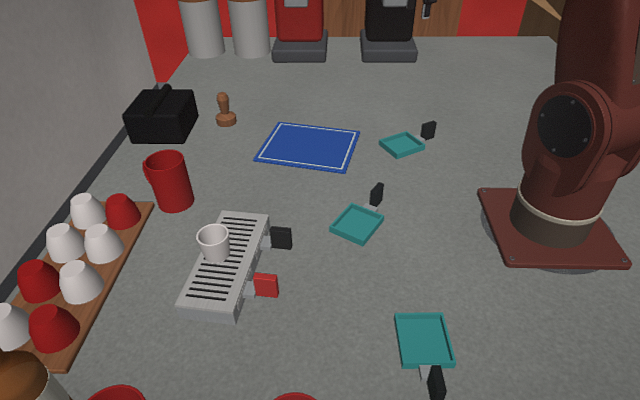

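The top view shows the stand at (248,136), with the red handle at (221,165) and the black handle at (266,169). The mat is at (411,182). Three turquoise trays with black handles, at (190,268), (297,228) and (418,275), are look-alikes. The red candidates are the stand handle at (221,165), the mugs at (130,106), (124,193) and (321,72), and the red cups. Only the block at (221,165) sits on a neck coming out of the stand, and I'll confirm it in a crop.

```bash
cat > m.py <<'E'
from h import *
def L(f): return dict(np.load('pics/'+f+'.npz'))
def comp(m,near):
    n,l,s,c=cv2.connectedComponentsWithStats(m.astype(np.uint8)); ok=[i for i in range(1,n) if s[i,4]>15]
    i=min(ok,key=lambda i:np.hypot(*(c[i]-near))); return l==i
def rect(m,d,z):
    p=np.argwhere(m)[:,::-1]; w=np.array([ray(d,u,v,z)[:2] for u,v in p]); return cv2.minAreaRect((w*1000).astype(np.float32))
E
python3 - <<'E'
from m import *
for n,pr,pm,ps in(('top',(221,165),(411,182),(230,140)),('side',(266,286),(308,147),(220,290))):
    d=L(n+'1.png'); I=d['image'].astype(int); r,g,b=I[...,0],I[...,1],I[...,2]
    red=comp((r>110)&(r>2.5*g),pr); print(n,'red',red.sum(),rect(red,d,.060),rect(red,d,.036))
    p=np.argwhere(red)[:,::-1]; print(cv2.minAreaRect(p.astype(np.float32)), p.min(0),p.max(0))
    mat=comp((b>100)&(b>1.8*r)&(b>1.4*g),pm); print('mat',mat.sum(),rect(mat,d,.006))
    st=comp((I.min(2)>150)&(I.max(2)-I.min(2)<25),ps); print('stand',st.sum(),rect(st,d,.037))
im=cv2.imread('pics/top1.png')[100:190,185:310]; a=cv2.resize(im,None,fx=5,fy=5,interpolation=2)
cv2.imwrite('pics/crop.png',a)
E
```

```text
top red 68 ((550.1271362304688, 196.9960479736328), (11.851968765258789, 35.28313446044922), 83.18167114257812) ((556.9912719726562, 201.51739501953125), (12.0991849899292, 36.01907730102539), 83.18167114257812)
((218.719970703125, 162.45999145507812), (4.666904926300049, 13.717872619628906), 8.130102157592773) [216 156] [222 169]
mat 1085 ((507.75299072265625, -299.6884765625), (199.94595336914062, 239.1939239501953), 77.6232681274414)
stand 18 ((628.9287109375, 165.92050170898438), (4.074300289154053, 35.51277160644531), 83.012939453125)
side red 489 ((548.1303100585938, 218.04588317871094), (38.5468864440918, 54.640689849853516), 8.819655418395996) ((553.187255859375, 198.73611450195312), (40.22168731689453, 57.014678955078125), 8.819682121276855)
((265.0, 285.0), (24.0, 24.0), 0.0) [253 273] [277 297]
mat 2721 ((508.0293273925781, -297.9459533691406), (169.1228485107422, 209.0723114013672), 77.63189697265625)
stand 2705 ((647.2166137695312, 129.64659118652344), (237.80567932128906, 125.20155334472656), 83.61461639404297)
```

View pics/crop.png

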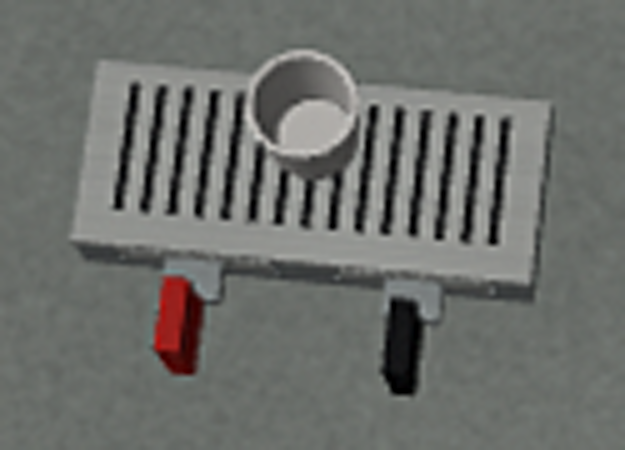

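The crop confirms it: the red block is on a neck at the stand's near-left channel. Its top face is at about crop (172,312), i.e. pixel (219,162). The black handle is at crop (405,345). The stand's top corners are also clear.

```bash
python3 - <<'E'
from m import *
d=L('top1.png'); g=lambda u,v,z:ray(d,185+u/5-.4,100+v/5-.4,z)[:2]*1000
c=np.array([g(u,v,37e-3) for u,v in((97,60),(552,100),(532,290),(73,240))]); print(c.round(1)); print(np.linalg.norm(c-np.roll(c,-1,0),axis=1))
o=c.mean(0); e=(c[0]-c[1])+(c[3]-c[2]); yaw=np.arctan2(-e[0],e[1]); print('stand',o,np.degrees(yaw))
R=np.array([[np.cos(yaw),-np.sin(yaw)],[np.sin(yaw),np.cos(yaw)]])
print('handle pred',o+R@[-90,58],'black',o+R@[-90,-58])
h=np.array([g(u,v,.060) for u,v in((163,277),(188,277),(180,348),(155,345))]); print('top face',h.round(1),h.mean(0))
from scipy.spatial.transform import Rotation as T
q=T.from_quat(state()['tool_rot']); print(q.as_matrix().round(3))
E
```

```text
[[696.2 242.7]
 [670.2   3.3]
 [566.6  15. ]
 [597.5 252.6]]
[240.76886199 104.24611729 239.63935273  99.23954965]
stand [632.63684772 128.39556005] -6.7865824145745375
handle pred [550.12140194 196.62459499] black [536.4135159   81.43738276]
top face [[569.8 201.2]
 [569.6 188.6]
 [532.4 191.9]
 [534.2 204.5]] [551.49040437 196.55386768]
[[ 0.944  0.329 -0.001]
 [ 0.329 -0.944  0.001]
 [-0.    -0.002 -1.   ]]
```

Request:
{"method": "arm_command", "body": {
  "dp": [
    [24, 26, 0],
    [24, 26, 0],
    [24, 26, 0],
    [24, 26, 0],
    [24, 26, 0],
    [24, 26, 0],
    [24, 26, 0],
    [24, 26, 0],
    [24, 26, 0],
    [24, 26, 0],
    [24, 26, 0],
    [24, 26, 0]
  ],
  "rot": [
    [0, 0, -2],
    [0, 0, -2],
    [0, 0, -2],
    [0, 0, -2],
    [0, 0, -2],
    [0, 0, -2],
    [0, 0, -2],
    [0, 0, -2],
    [0, 0, -2],
    [0, 0, -2],
    [0, 0, -3],
    [0, 0, -3]
  ],
  "gripper": [1, 1, 1, 1, 1, 1, 1, 1, 1, 0.3, 0.3, 0.3]
}}

```text
clock: 1.1
ee_pos: [0.5023, -0.3004, 0.2561]
tool_rot: [0.998, -0.061, -0.0, -0.0]
contact_force: [0.8, -0.4, 0.1]
grip_width: 0.0556
gripper_force: 0.0
```

Request:
{"method": "arm_command", "body": {
  "dp": [
    [3, 31, -5],
    [3, 31, -5],
    [3, 31, -5],
    [3, 31, -5],
    [3, 31, -5],
    [3, 31, -5],
    [3, 31, -5],
    [3, 31, -5],
    [3, 31, -5],
    [3, 31, -5],
    [3, 31, -5],
    [3, 31, -5],
    [3, 31, -5],
    [3, 31, -5],
    [3, 31, -5],
    [3, 31, -5],
    [0, 0, 0],
    [0, 0, 0]
  ],
  "rot": [
    [0, 0, 0],
    [0, 0, 0],
    [0, 0, 0],
    [0, 0, 0],
    [0, 0, 0],
    [0, 0, 0],
    [0, 0, 0],
    [0, 0, 0],
    [0, 0, 0],
    [0, 0, 0],
    [0, 0, 0],
    [0, 0, 0],
    [0, 0, 0],
    [0, 0, 0],
    [0, 0, 0],
    [0, 0, 0],
    [0, 0, 0],
    [0, 0, 0]
  ],
  "gripper": [0.3, 0.3, 0.3, 0.3, 0.3, 0.3, 0.3, 0.3, 0.3, 0.3, 0.3, 0.3, 0.3, 0.3, 0.3, 0.3, 0.3, 0.3]
}}

```text
clock: 2.6
ee_pos: [0.5487, 0.1962, 0.1755]
tool_rot: [0.998, -0.058, -0.001, -0.0]
contact_force: [-0.0, -0.6, 0.4]
grip_width: 0.0556
gripper_force: 0.0
```

Request:
{"method": "arm_command", "body": {
  "dp": [
    [1, 0, -20],
    [1, 0, -20],
    [0, 0, -20],
    [0, 0, -5],
    [0, 0, 0]
  ],
  "rot": [
    [0, 0, 0],
    [0, 0, 0],
    [0, 0, 0],
    [0, 0, 0],
    [0, 0, 0]
  ],
  "gripper": [0.3, 0.3, 0.3, 0.3, 0.3]
}}

```text
clock: 3.02
ee_pos: [0.5508, 0.1923, 0.1099]
tool_rot: [0.998, -0.06, -0.001, 0.001]
contact_force: [1.1, -0.6, 0.7]
grip_width: 0.0556
gripper_force: 0.0
```

```bash
python3 - <<'E'
from h import *
a=snap('side','s2.png');b=snap('top','t2.png')
im=np.hstack([cv2.resize(cv2.imread('pics/s2.png')[190:330,180:340],(400,350),interpolation=2),cv2.resize(cv2.imread('pics/t2.png')[90:230,160:320],(400,350),interpolation=2)])
cv2.imwrite('pics/c2.png',im)
E
```

```text
(no output)
```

View pics/c2.png

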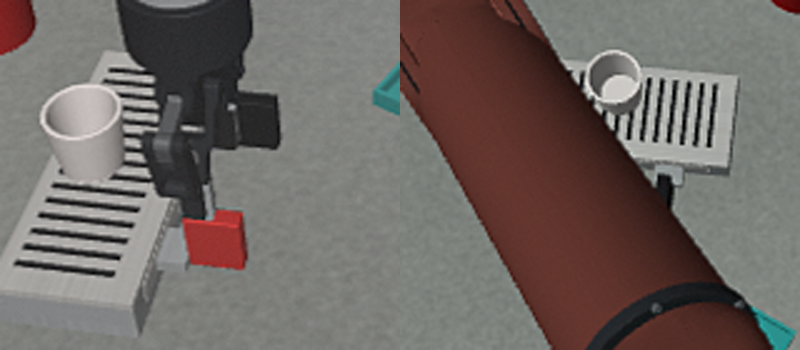

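```bash
python3 - <<'E'
from m import *
d=L('s2.png'); f=200/np.tan(np.radians(d['vertical_fov'])/2)
def pr(p):
    c=d['R']@np.array(p)+d['t']; u=c[:2]/c[2]*f+[d['cx'],d['cy']]; return ((u-[180,190])*2.5).round()
s=state(); print(s['ee_pos'],s['clock']); x,y,z=s['ee_pos']; c,sn=np.cos(-.119),np.sin(-.119)
for dy in(-.028,.028):
  for dx in(-.011,.011): print('tip',dx,dy,pr([x+c*dx-sn*dy,y+sn*dx+c*dy,z-.018]))
for dx in(-.02,.02):
  for dz in(.012,.06): print('handle',dx,dz,pr([.551+c*dx-sn*.007,.1965+sn*dx+c*.007,dz]))
E
```

```text
[0.55201853 0.19355396 0.11219945] 3.1167
tip -0.011 -0.028 [232. 145.]
tip 0.011 -0.028 [201. 141.]
tip -0.011 0.028 [211. 208.]
tip 0.011 0.028 [178. 204.]
handle -0.02 0.012 [244. 268.]
handle -0.02 0.06 [238. 223.]
handle 0.02 0.012 [188. 261.]
handle 0.02 0.06 [180. 216.]
```

The fingertips are above the handle, and the handle's measured outline agrees with my prediction within about 3 mm. I'll go down and close.

Request:
{"method": "arm_command", "body": {
  "dp": [
    [-1, 0, -15],
    [-1, 0, -15],
    [0, 0, -15],
    [0, 0, -10],
    [0, 0, -5],
    [0, 0, 0],
    [0, 0, 0],
    [0, 0, 0]
  ],
  "rot": [
    [0, 0, 0],
    [0, 0, 0],
    [0, 0, 0],
    [0, 0, 0],
    [0, 0, 0],
    [0, 0, 0],
    [0, 0, 0],
    [0, 0, 0]
  ],
  "gripper": [0.3, 0.3, 0.3, 0.3, 0.3, 0.3, 0.3, 0.3]
}}

```text
clock: 3.78
ee_pos: [0.5502, 0.1944, 0.0524]
tool_rot: [0.998, -0.06, 0.001, -0.0]
contact_force: [-0.2, 0.1, 1.4]
grip_width: 0.0555
gripper_force: 0.0
```

Request:
{"method": "arm_command", "body": {
  "dp": [
    [0, 0, 0],
    [0, 0, 0],
    [0, 0, 0],
    [0, 0, 0],
    [0, 0, 0],
    [0, 0, 0],
    [0, 0, 0],
    [0, 0, 0],
    [0, 0, 0],
    [0, 0, 0]
  ],
  "rot": [
    [0, 0, 0],
    [0, 0, 0],
    [0, 0, 0],
    [0, 0, 0],
    [0, 0, 0],
    [0, 0, 0],
    [0, 0, 0],
    [0, 0, 0],
    [0, 0, 0],
    [0, 0, 0]
  ],
  "gripper": [0, -0.2, -0.4, -0.6, -0.8, -1, -1, -1, -1, -1]
}}

```text
clock: 4.62
ee_pos: [0.5504, 0.1958, 0.052]
tool_rot: [0.998, -0.059, 0.001, -0.001]
contact_force: [3.3, 4.1, -1.5]
grip_width: 0.0134
gripper_force: 58.3
```

Request:
{"method": "arm_command", "body": {
  "dp": [
    [-3, 0.4, 0.5],
    [-5, 0.6, 0.5],
    [-5, 0.6, 0],
    [-5, 0.6, 0],
    [-5, 0.6, 0],
    [-5, 0.6, 0],
    [-5, 0.6, 0],
    [-5, 0.6, 0],
    [-5, 0.6, 0],
    [0, 0, 0]
  ],
  "rot": [
    [0, 0, 0],
    [0, 0, 0],
    [0, 0, 0],
    [0, 0, 0],
    [0, 0, 0],
    [0, 0, 0],
    [0, 0, 0],
    [0, 0, 0],
    [0, 0, 0],
    [0, 0, 0]
  ],
  "gripper": [-1, -1, -1, -1, -1, -1, -1, -1, -1, -1]
}}

```text
clock: 5.45
ee_pos: [0.5056, 0.2003, 0.0525]
tool_rot: [0.998, -0.059, -0.0, -0.0]
contact_force: [-1.3, 5.9, 1.4]
grip_width: 0.0132
gripper_force: 59.1
```

```bash
python3 - <<'E'
from h import *
a=snap('side','s3.png')
cv2.imwrite('pics/c3.png',cv2.resize(cv2.imread('pics/s3.png')[190:330,180:340],(640,560),interpolation=2))
E
```

```text
(no output)
```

View pics/c3.png

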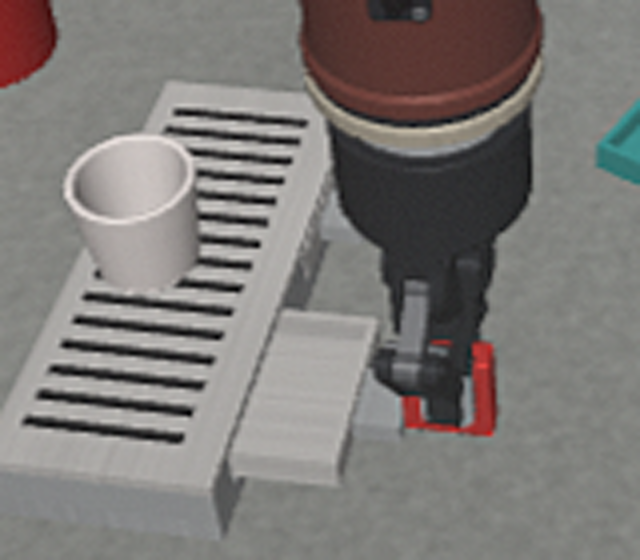

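The tray is sliding out straight and level, about half drawn, with its pan at crop (305,395). The side force is small, so I'll go on.

Request:
{"method": "arm_command", "body": {
  "dp": [
    [-5, 1, 0],
    [-5, 1, 0],
    [-5, 0.6, 0],
    [-5, 0.6, 0],
    [-5, 0.6, 0],
    [-5, 0.6, 0],
    [-5, 0.6, 0],
    [-5, 0.6, 0],
    [-5, 0.6, 0],
    [-5, 0.6, 0],
    [-5, 0.6, 0],
    [-5, 0.6, 0],
    [-4, 0.5, 0],
    [0, 0, 0],
    [0, 0, 0]
  ],
  "rot": [
    [0, 0, 0],
    [0, 0, 0],
    [0, 0, 0],
    [0, 0, 0],
    [0, 0, 0],
    [0, 0, 0],
    [0, 0, 0],
    [0, 0, 0],
    [0, 0, 0],
    [0, 0, 0],
    [0, 0, 0],
    [0, 0, 0],
    [0, 0, 0],
    [0, 0, 0],
    [0, 0, 0]
  ],
  "gripper": [-1, -1, -1, -1, -1, -1, -1, -1, -1, -1, -1, -1, -1, -1, -1]
}}

```text
clock: 6.75
ee_pos: [0.4424, 0.2077, 0.0523]
tool_rot: [0.998, -0.059, 0.0, 0.0]
contact_force: [-0.4, 0.4, -1.1]
grip_width: 0.0132
gripper_force: 58.5
```

```bash
python3 - <<'E'
from h import *
a=snap('side','s4.png')
cv2.imwrite('pics/c4.png',cv2.resize(cv2.imread('pics/s4.png')[190:350,200:360],(560,560),interpolation=2))
E
```

```text
(no output)
```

View pics/c4.png

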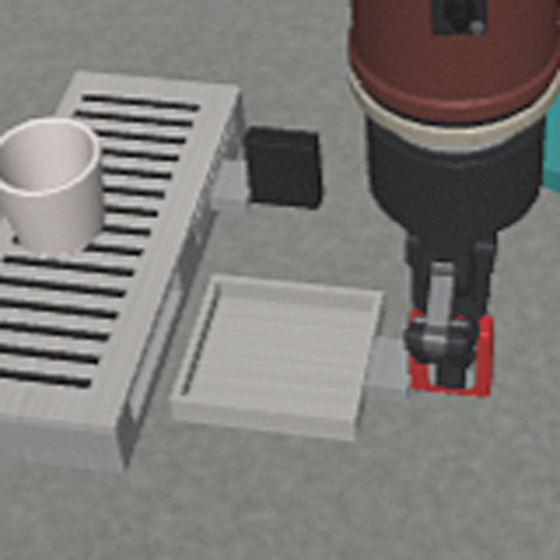

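The tray is fully clear and level: the pan is at crop (280,355) and the black tray is still in. I'll lift and carry it.

Request:
{"method": "arm_command", "body": {
  "dp": [
    [0, 0, 3],
    [0, 0, 7],
    [0, 0, 10],
    [0, 0, 10],
    [0, 0, 10],
    [0, 0, 10],
    [0, 0, 10],
    [0, 0, 7],
    [0, 0, 3],
    [0, 0, 0]
  ],
  "rot": [
    [0, 0, 0],
    [0, 0, 0],
    [0, 0, 0],
    [0, 0, 0],
    [0, 0, 0],
    [0, 0, 0],
    [0, 0, 0],
    [0, 0, 0],
    [0, 0, 0],
    [0, 0, 0]
  ],
  "gripper": [-1, -1, -1, -1, -1, -1, -1, -1, -1, -1]
}}

```text
clock: 7.63
ee_pos: [0.443, 0.208, 0.1232]
tool_rot: [0.998, -0.06, 0.001, -0.0]
contact_force: [-0.4, -0.7, -1.0]
grip_width: 0.0135
gripper_force: 58.5
```

Request:
{"method": "arm_command", "body": {
  "dp": [
    [0, -5, 0],
    [0, -10, 0],
    [2, -15, 0],
    [2, -15, 0],
    [2, -15, 0],
    [2, -15, 0],
    [2, -15, 0],
    [2, -15, 0],
    [2, -15, 0],
    [2, -15, 0],
    [2, -15, 0],
    [2, -15, 0],
    [0, -15, 0],
    [0, -15, 0],
    [0, -15, 0],
    [0, -15, 0],
    [0, -15, 0],
    [0, -15, 0],
    [0, -15, 0],
    [0, -15, 0]
  ],
  "rot": [
    [0, 0, 0],
    [0, 0, 0],
    [0, 0, 0],
    [0, 0, 0],
    [0, 0, 0],
    [0, 0, 0],
    [0, 0, 0],
    [0, 0, 0],
    [0, 0, 0],
    [0, 0, 0],
    [0, 0, 0],
    [0, 0, 0],
    [0, 0, 0],
    [0, 0, 0],
    [0, 0, 0],
    [0, 0, 0],
    [0, 0, 0],
    [0, 0, 0],
    [0, 0, 0],
    [0, 0, 0]
  ],
  "gripper": [-1, -1, -1, -1, -1, -1, -1, -1, -1, -1, -1, -1, -1, -1, -1, -1, -1, -1, -1, -1]
}}

```text
clock: 9.3
ee_pos: [0.4615, -0.0788, 0.1217]
tool_rot: [0.998, -0.06, -0.001, -0.0]
contact_force: [-0.1, -0.2, -1.1]
grip_width: 0.0132
gripper_force: 58.5
```

Request:
{"method": "arm_command", "body": {
  "dp": [
    [-2, -15, 0],
    [-2, -15, 0],
    [-2, -15, 0],
    [-2, -15, 0],
    [-3, -15, 0],
    [-3, -15, 0],
    [-3, -15, 0],
    [-3, -15, 0],
    [-3, -15, 0],
    [-3, -15, 0],
    [-3, -15, 0],
    [-3, -15, 0],
    [-2, -15, 0],
    [-2, -10, 0],
    [-2, -5, 0],
    [0, 0, 0],
    [0, 0, 0]
  ],
  "rot": [
    [0, 0, 0],
    [0, 0, 0],
    [0, 0, 0],
    [0, 0, 0],
    [0, 0, 0],
    [0, 0, 0],
    [0, 0, 0],
    [0, 0, 0],
    [0, 0, 0],
    [0, 0, 0],
    [0, 0, 0],
    [0, 0, 0],
    [0, 0, 0],
    [0, 0, 0],
    [0, 0, 0],
    [0, 0, 0],
    [0, 0, 0]
  ],
  "gripper": [-1, -1, -1, -1, -1, -1, -1, -1, -1, -1, -1, -1, -1, -1, -1, -1, -1]
}}

```text
clock: 10.72
ee_pos: [0.4243, -0.2868, 0.122]
tool_rot: [0.998, -0.06, -0.0, -0.0]
contact_force: [0.0, -0.1, -1.1]
grip_width: 0.0132
gripper_force: 58.5
```

```bash
python3 - <<'E'
from h import *
a=snap('side','s5.png');b=snap('top','t5.png')
im=np.hstack([cv2.resize(cv2.imread('pics/s5.png')[60:240,220:440],(400,327),interpolation=2),cv2.resize(cv2.imread('pics/t5.png')[110:310,330:530],(400,400),interpolation=2)[:327]])
cv2.imwrite('pics/c5.png',im)
E
```

```text
(no output)
```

View pics/c5.png

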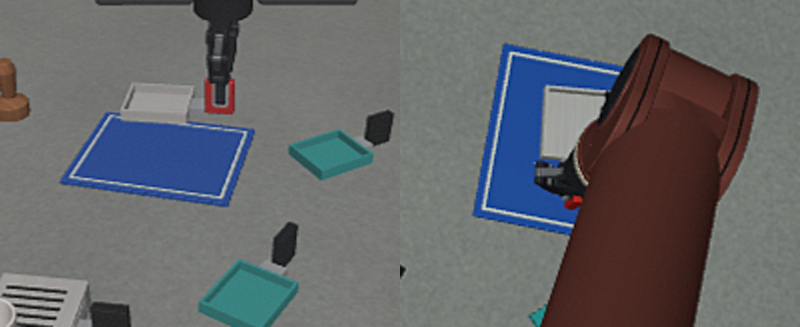

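The tray is held level. In the side crop the pan is at (157,102), over the mat, so I'll lower it.

Request:
{"method": "arm_command", "body": {
  "dp": [
    [0, 0, -4],
    [0, 0, -8],
    [0, 0, -10],
    [0, 0, -10],
    [0, 0, -10],
    [0, 0, -10],
    [0, 0, -10],
    [0, 0, -6],
    [0, 0, -3],
    [0, 0, -1],
    [0, 0, -1],
    [0, 0, -1],
    [0, 0, -1],
    [0, 0, 0],
    [0, 0, 0]
  ],
  "rot": [
    [0, 0, 0],
    [0, 0, 0],
    [0, 0, 0],
    [0, 0, 0],
    [0, 0, 0],
    [0, 0, 0],
    [0, 0, 0],
    [0, 0, 0],
    [0, 0, 0],
    [0, 0, 0],
    [0, 0, 0],
    [0, 0, 0],
    [0, 0, 0],
    [0, 0, 0],
    [0, 0, 0]
  ],
  "gripper": [-1, -1, -1, -1, -1, -1, -1, -1, -1, -1, -1, -1, -1, -1, -1]
}}

```text
clock: 12.07
ee_pos: [0.4247, -0.2873, 0.0475]
tool_rot: [0.998, -0.06, 0.0, 0.0]
contact_force: [-0.5, -0.6, -0.5]
grip_width: 0.0131
gripper_force: 58.5
```

Request:
{"method": "arm_command", "body": {
  "dp": [
    [0, 0, -1],
    [0, 0, -1],
    [0, 0, -0.5],
    [0, 0, 0],
    [0, 0, 0]
  ],
  "rot": [
    [0, 0, 0],
    [0, 0, 0],
    [0, 0, 0],
    [0, 0, 0],
    [0, 0, 0]
  ],
  "gripper": [-1, -1, -1, -1, -1]
}}

```text
clock: 12.48
ee_pos: [0.4247, -0.2873, 0.0456]
tool_rot: [0.998, -0.059, 0.0, 0.0]
contact_force: [-4.5, 2.9, 10.4]
grip_width: 0.013
gripper_force: 60.3
```

```bash
python3 - <<'E'
from h import *
snap('side','s6.png')
cv2.imwrite('pics/c6.png',cv2.resize(cv2.imread('pics/s6.png')[90:210,240:400],(800,600),interpolation=2))
print(state()['contact_force'],state()['ft_torque'])
E
```

```text
[-4.50886438  2.75594158  9.89176479] [0.49163065 0.74841997 0.00127044]
```

View pics/c6.png

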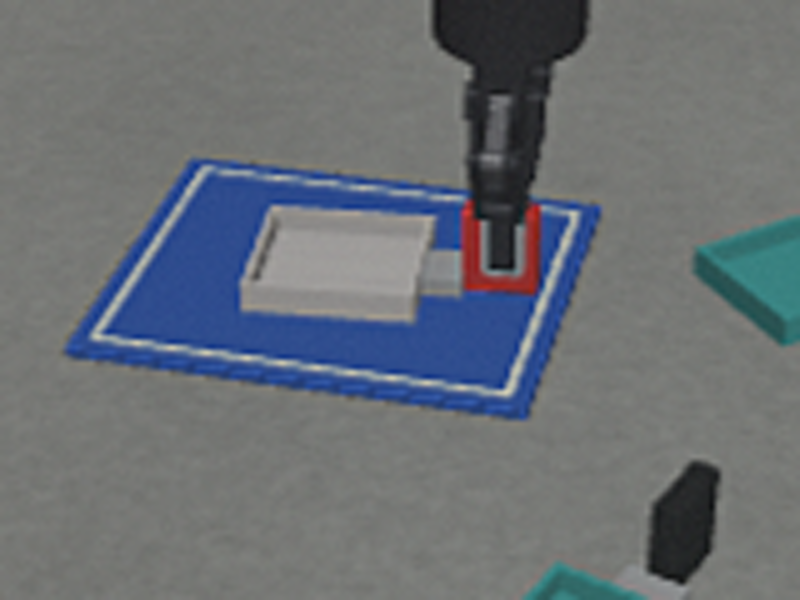

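The tray is down flat. In the crop the pan is centred at (340,262) and the mat at about (335,285), and the wrist reads 10 N upward, which is contact. I'll let go slowly and rise.

Request:
{"method": "arm_command", "body": {
  "dp": [
    [0, 0, 0],
    [0, 0, 0],
    [0, 0, 0],
    [0, 0, 0],
    [0, 0, 0],
    [0, 0, 0],
    [0, 0, 0],
    [0, 0, 0],
    [0, 0, 0]
  ],
  "rot": [
    [0, 0, 0],
    [0, 0, 0],
    [0, 0, 0],
    [0, 0, 0],
    [0, 0, 0],
    [0, 0, 0],
    [0, 0, 0],
    [0, 0, 0],
    [0, 0, 0]
  ],
  "gripper": [-0.7, -0.6, -0.4, -0.2, 0, 0.2, 0.2, 0.2, 0.2]
}}

```text
clock: 13.28
ee_pos: [0.4246, -0.2872, 0.0448]
tool_rot: [0.998, -0.059, -0.0, -0.0]
contact_force: [1.4, -0.0, -0.1]
grip_width: 0.0513
gripper_force: 0.0
```

Request:
{"method": "arm_command", "body": {
  "dp": [
    [0, 0, 5],
    [0, 0, 10],
    [0, 0, 15],
    [0, 0, 20],
    [0, 0, 25],
    [0, 0, 25],
    [0, 0, 25],
    [0, 0, 25],
    [0, -30, 0],
    [0, -30, 0],
    [0, -30, 0],
    [0, -30, 0],
    [0, -30, 0],
    [0, -30, 0],
    [0, -30, 0],
    [0, 0, 0],
    [0, 0, 0]
  ],
  "rot": [
    [0, 0, 0],
    [0, 0, 0],
    [0, 0, 0],
    [0, 0, 0],
    [0, 0, 0],
    [0, 0, 0],
    [0, 0, 0],
    [0, 0, 0],
    [0, 0, 0],
    [0, 0, 0],
    [0, 0, 0],
    [0, 0, 0],
    [0, 0, 0],
    [0, 0, 0],
    [0, 0, 0],
    [0, 0, 0],
    [0, 0, 0]
  ],
  "gripper": [0.2, 0.2, 0.2, 0.2, 0.2, 0.2, 0.2, 0.2, 0.2, 0.2, 0.2, 0.2, 0.2, 0.2, 0.2, 0.2, 0.2]
}}

```text
clock: 14.7
ee_pos: [0.4236, -0.4988, 0.1952]
tool_rot: [0.998, -0.061, -0.0, 0.0]
contact_force: [1.4, -0.1, -0.8]
grip_width: 0.0514
gripper_force: 0.0
```

```bash
python3 - <<'E'
from h import *
snap('top','t7.png');snap('side','s7.png')
im=np.hstack([cv2.resize(cv2.imread('pics/s7.png')[80:260,220:420],(400,360),interpolation=2),cv2.resize(cv2.imread('pics/t7.png')[90:270,260:460],(400,360),interpolation=2)])
cv2.imwrite('pics/c7.png',im)
E
```

```text
(no output)
```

View pics/c7.png

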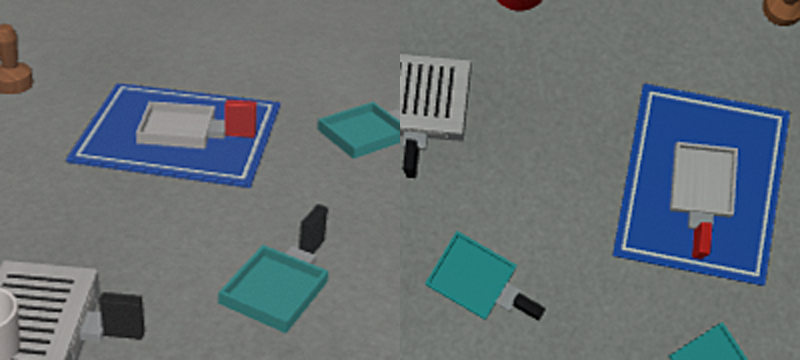

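The tray lies flat in the middle of the mat: in the top crop the pan is at (704,180) and the mat centre at about (702,184). The black tray is still in and the arm is clear.

```bash
python3 -c "
from cell import job_done; print(job_done())"
```

```text
the job is handed in; nothing more can be done
None
```

The job is handed in: the red-handled tray was drawn out level and lies flat and right way up in the middle of the blue mat, the black-handled tray is still pushed in, and the arm is clear (about 15 s of the 43 s used; no verdict was returned).

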